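# Set the sealing-time selector beside the bag sealer

### The arm

A 6-joint arm with a two-finger parallel gripper is mounted at the origin on the work surface; the furniture and walls round the work are solid. World frame = base frame: x ahead of the robot, y to its left, z up, the work surface at z = 0. Lengths are in m, angles in rad, forces in N, time in s.
With the tool pointing down it reaches from about 0.375 to 0.9 m from the base axis. Payload 3.1 kg.
Tool frame: the origin (TCP) lies at the very end of the fingers, on their centre line; the grasp point (between the pads) lies 19 mm behind it; z points along the fingers, y is the line along which they close (so a half turn about z gives the same grasp; the last joint's range is limited). The gripper opens to 87 mm and grips with 3 to 60 N. Pads are 19 mm wide; open, the fingers measure 117 mm over their backs; the gripper's body (75 mm by 190 mm) begins 51 mm behind the grasp point.
Start: joints at [1.097, 0.527, 1.433, -0, 1.181, -0.178], TCP at [0.182, 0.598, 0.201] pointing down, gripper open.
Joint ranges: [-3.08, 3.08], [-0.75, 2.2], [0.22, 2.44], [-1.43, 4.57], [0, 2.65], [-2.85, 2.85]. Speed limits (rad/s): [2.79, 2.79, 3.14, 3.14, 3.14, 3.14].

### API

Orientations are given as a unit quaternion [x, y, z, w].
In Python, from rig import robot gives the robot as it stands. The module is installed in compiled form; this text tells all that it offers.
- The arm moves only by the tool servo_tool, never from a script. Its argument "rows" is one flat list of numbers, 5 for each row, row after row: the closure, from -1 (fully open) to 1 (shut), so that 0 is half open, then the shift along the tool's x, y, z in m, then the turn about the tool's z in degrees. A call has 1 to 5 rows; each row shifts and turns the commanded pose from where the row before left it, along the tool's axes as they then stand; what a row does not reach is not made up. A row lasts 1/12 s, in which the tool goes at most 41.7 mm and 7.16 degrees, less where a joint would pass 70% of its speed; a pose out of reach is approached as far as the arm can. A call with a gripper value outside its range is refused whole. The fingers move at their own pace and stop on an object; "newtons" is the grip in N (left out, the last holds). Time passes only in rows, so rows that do not move let the fingers close. It gives the time, the measured TCP pose, the force, the opening and the grip force at its end, in the units of the state.
- robot.get_obs(): the state, without advancing time (a new reading comes with each control period).
- robot.camera(name): name is "scene" or "side" or "wrist"; returns a dict with "pixels" (384x512x3 uint8, red, green, blue), "intrinsics" (3x3 intrinsics, pixels), "rvec" (rotation vector, rad) and "tvec" (3), from world to camera coordinates, as OpenCV has them; the wrist camera has in their place "mount" (4x4, takes a point from camera to tool coordinates, whose origin is the TCP and whose axes are the flange's). Camera axes: x right, y down, z forward; pixel columns grow to the right and rows downward; lengths in m; the calibration is good to about 2 mm. A picture is of the moment at which its call begins: read the wrist's pose just before it. There is no depth.
- robot.hand_in(): hands the job in; it is judged then, once.
Trained networks look in a picture, given as the dict that the camera call returned (one of the last four; its "shot" number tells which), for a name from the list of things; names that differ only in an ending like _2 or _b are one class to them, and where a whole thing is asked for, a point or a joint stands for the part that bears it (a point fixed in the world has none). Each returns a list of dicts, best first, with "score" (0 to 1); they miss things now and then, are a little off and sometimes report something else, mostly with a low value. They report only what shows in the picture. A call takes as long as a camera call.
- robot.spot_in(picture, query): "at" ([x, y, z] in m, in world coordinates, good to about 4 mm: the middle of the surface that is visible of it).
- robot.outline_of(picture, query): "region" (384x512 bool, what is visible of it).
- robot.place_of(picture, query): "at" ([x, y, z] in m, in world coordinates, good to about 4 mm: a listed point, or the origin of a listed thing).
The state is a dict: "time": time; "q": joint angles; "joint_velocities": joint speeds; "joint_torque": joint torques, N m; "position": TCP position; "tool_rot": TCP orientation; "ft_force": force on the tool from outside, world axes, zero at the start; "moment": the same for the moment, N m; "grip_width": finger opening in m; "grip_force": force on a finger pad.
Only numpy, scipy, OpenCV 4.12 (cv2) and the standard library are available. Lean on these libraries where they do the work, as an engineer would, in place of code of your own. Each camera call takes 0.05 s, during which the arm holds its last target. There are 200 camera calls.

### The job

Set the bag sealer's time selector: with the fingertips, push the upright tab of the dial round until it points at the middle of the label with three dots, then press the button in the middle of the dial all the way down and let it come up again. Only push: do not pinch the tab or lift the dial, do not press the button before the dial is set, and leave the other things where they stand.

Things in the scene. Friction and masses are not known exactly. Their poses are not given: they have to be found in the camera images.
- dial_centre (a point): centre of the top face of the selector's base, on the axis of the dial. The base is a fixed grey round plate 216 mm across and 24 mm thick on a short column, its top 58 mm above the work surface (so this point is 58 mm up); four round labels lie on it in an arc on the side to which its x axis points, and three screw heads on the bare other side. Its axes: x along the middle of the label arc, z up; it lies turned by up to 0.4 rad either way.
- selector (a joint): angle of the black selector dial (rad), which turns about the vertical axis through dial_centre. 0: its tab points along the x axis of dial_centre; positive is anticlockwise from above. It turns from -1.85 to 1.85 (stops), never through the bare side. It starts between two labels and stays where it is left; friction takes about 1.5 N at the tab; no detents. The labels lie at -1.5, -0.75, 0.75 and 1.5 rad, in any order.
- tab_mid (a point): middle of the dial's one upright tab, a black blade 12 mm thick standing on the dial, reaching from 40 to 68 mm from the axis; its top is 102 mm above the work surface, the flat dial ring under it (88 mm across) 70 mm. This point is 54 mm from the axis, 88 mm above the work surface; x points outward along the tab, z up.
- tab_aim (a point): where the tab points: the point straight out along the tab, 88 mm from the axis, as far out as the labels' centres (64 mm above the work surface, turns with the dial)
- tab_left: left cheek (seen from the axis, looking outward) of the tab: 28 x 6 x 36 mm, one half of the blade. The origin lies on the dial's axis, 58 mm above the work surface; turns with the dial.
- tab_right: right cheek of the tab: the other half of the blade, origin as for tab_left
- selector_lift (a joint): how far the dial is lifted off its seat (m): 0 seated; it can be pulled up to 0.03 against a light spring and its weight (about 4 N)
- button (a joint): travel of the round plain metal push button in the middle of the dial (m): 0 up, 0.006 fully down. It springs back; it begins to move at 1.5 N and is fully down at 5 N.
- button_top (a point): centre of the button's flat top, 34 mm across, on the dial's axis, 82 mm above the work surface when up (12 mm above the dial ring)
- label_1: round white label, 34 mm across and 3 mm thick (dots 8 mm across, 2.5 mm high), fixed on top of the base with its centre 88 mm from the dial's axis; one raised black dot in its middle. Origin: centre of its underside, 58 mm above the work surface.
- label_2: round white label, 34 mm across and 3 mm thick (dots 8 mm across, 2.5 mm high), fixed on top of the base with its centre 88 mm from the dial's axis; two raised black dots. Origin: centre of its underside, 58 mm above the work surface.
- label_3: round white label, 34 mm across and 3 mm thick (dots 8 mm across, 2.5 mm high), fixed on top of the base with its centre 88 mm from the dial's axis; three raised black dots in a triangle. Origin: centre of its underside, 58 mm above the work surface.
- label_4: round white label, 34 mm across and 3 mm thick (dots 8 mm across, 2.5 mm high), fixed on top of the base with its centre 88 mm from the dial's axis; four raised black dots in a square. Origin: centre of its underside, 58 mm above the work surface.
- brass_weight: bystander, not to be disturbed: brass pattern weight with a knob on top, 50 mm across, 61 mm tall; loose, origin at the centre of its underside
- button_tin: bystander, not to be disturbed: round closed tin, 69 mm across, 67 mm tall; loose, origin at the centre of its underside
- glue_stick: bystander, not to be disturbed: glue stick standing upright, 26 mm across, 88 mm tall; loose, origin at the centre of its underside
- tape_measure: bystander, not to be disturbed: pocket tape measure lying flat, 57 x 73 x 27 mm; loose, origin at the centre of its underside

How it is judged:
By the outcome, as a careful person would: the job done as asked, in the order asked, and still so for the second after the job is handed in, with the robot touching nothing.
It also fails if it takes over 48 s, if anything falls off the work surface, if the arm or the gripper's body presses on something with over 40 N, if the wrist force passes 120 N, or if a joint passes its speed limit or range.

## Working session

There is one attempt and no reset: what is moved stays moved. The work goes in short steps, Python scripts to look and compute and a tool call to move; the robot and the scene stay as the last step left them, time stands still between calls to the robot, and variables do not carry over. Pictures are saved under pics/ and viewed, at most 10 in all, crops included, and the job is handed in when it is done.

Besides the shell and the picture viewer there is one more tool, called after ">>>" by a JSON object that holds its "name" and its "arguments". servo_tool: Moves the arm, as the interface text tells. Its arguments: {"type":"object","properties":{"rows":{"type":"array","items":{"type":"number"}},"newtons":{"type":"number"}},"required":["rows"]}

```bash
mkdir -p pics
python3 - <<'E'
from rig import robot
import cv2,numpy as np
o=robot.get_obs();print(o['time'],o['position'],o['tool_rot'],o['grip_width'])
ims=[]
for n in("scene","side"):
    p=robot.camera(n);ims.append(p['pixels'])
    for q in("dial_centre","tab_mid","tab_aim","button_top","label_3","label_1","brass_weight","button_tin","glue_stick","tape_measure"):
        print(n,q,[(np.round(d['at'],3).tolist(),round(d['score'],2)) for d in robot.place_of(p,q)[:4]])
cv2.imwrite('pics/a.png',cv2.cvtColor(cv2.resize(ims[0],(800,600)),4))
cv2.imwrite('pics/b.png',cv2.cvtColor(cv2.resize(ims[1],(800,600)),4))
E
```

```text
0.0 [0.18179758 0.59716579 0.19966866] [ 1.47348332e-01  9.89084074e-01 -1.02256699e-03 -3.43146794e-04] 0.08723731500363956
scene dial_centre [([0.574, -0.101, 0.057], 0.69)]
scene tab_mid [([0.628, -0.097, 0.091], 0.7), ([0.588, -0.186, 0.058], 0.33)]
scene tab_aim [([0.659, -0.096, 0.062], 0.71)]
scene button_top [([0.577, -0.101, 0.082], 0.62)]
scene label_3 [([0.592, -0.186, 0.057], 0.7), ([0.631, -0.034, 0.061], 0.67), ([0.642, -0.152, 0.055], 0.6), ([0.563, -0.01, 0.058], 0.6)]
scene label_1 [([0.592, -0.186, 0.057], 0.7), ([0.631, -0.034, 0.061], 0.67), ([0.642, -0.152, 0.055], 0.6), ([0.563, -0.01, 0.058], 0.6)]
scene brass_weight [([0.45, -0.284, -0.004], 0.68)]
scene button_tin [([0.566, -0.309, 0.001], 0.56)]
scene glue_stick [([0.38, 0.051, 0.002], 0.76)]
scene tape_measure [([0.675, 0.145, -0.001], 0.65)]
side dial_centre [([0.624, -0.101, 0.087], 0.65), ([0.572, -0.096, 0.057], 0.59)]
side tab_mid [([0.62, -0.1, 0.087], 0.63)]
side tab_aim [([0.659, -0.093, 0.065], 0.57), ([0.623, -0.101, 0.09], 0.19)]
side button_top [([0.572, -0.1, 0.08], 0.57)]
side label_3 [([0.59, -0.18, 0.058], 0.62), ([0.632, -0.031, 0.058], 0.62), ([0.646, -0.147, 0.062], 0.56), ([0.57, -0.011, 0.056], 0.55)]
side label_1 [([0.59, -0.18, 0.058], 0.62), ([0.632, -0.031, 0.058], 0.62), ([0.646, -0.147, 0.062], 0.56), ([0.57, -0.011, 0.056], 0.55)]
side brass_weight [([0.454, -0.286, 0.001], 0.68)]
side button_tin [([0.571, -0.304, 0.002], 0.86), ([0.571, -0.012, 0.056], 0.57)]
side glue_stick []
side tape_measure [([0.675, 0.145, -0.005], 0.68)]
```

View pics/a.png

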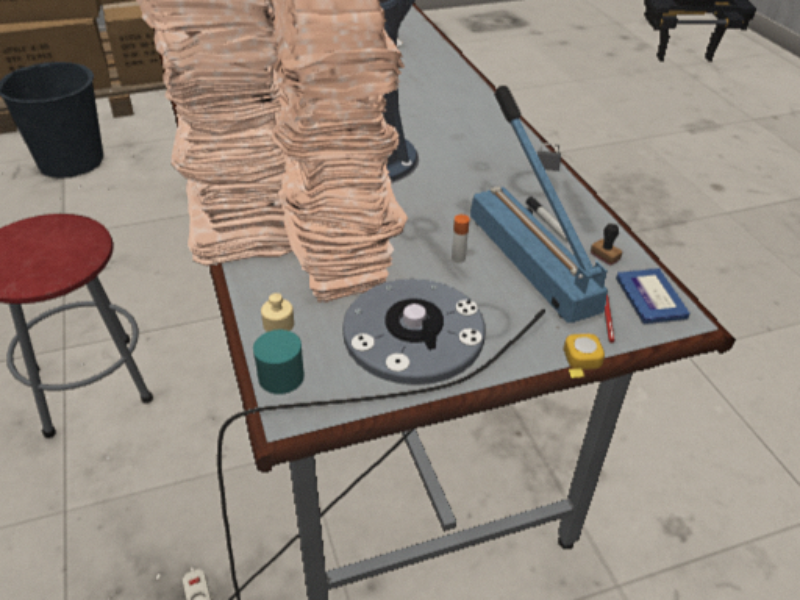

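View pics/b.png

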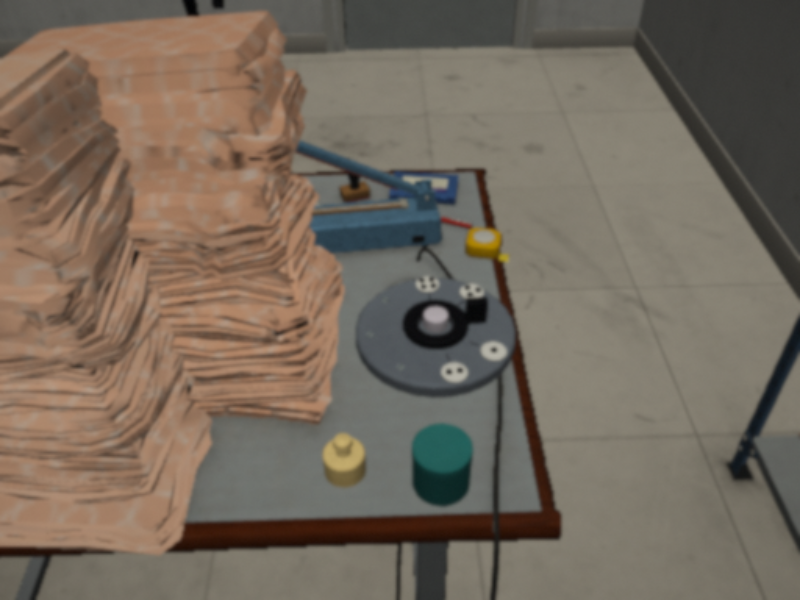

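```bash
cat > h.py <<'E'
from rig import robot
import cv2,numpy as np
def proj(p,X): return cv2.projectPoints(np.float64(X).reshape(-1,3),p['rvec'],p['tvec'],p['intrinsics'],None)[0].reshape(-1,2)
def ray(p,uv,z):
    R=cv2.Rodrigues(p['rvec'])[0];c=-R.T@p['tvec'];d=R.T@np.linalg.inv(p['intrinsics'])@[*uv,1]
    return c+d*(z-c[2])/d[2]
E
python3 - <<'E'
from h import *
for n,px in(("scene",[(315,298),(388,285),(285,255),(190,262),(405,225)]),("side",[(325,418),(200,405),(210,440),(165,545),(342,270),(275,15)])):
    p=robot.camera(n);R=cv2.Rodrigues(p['rvec'])[0];print(n,'cam',np.round(-R.T@p['tvec'],2))
    print(np.round(proj(p,[(0,0,0),(0,0,.4),o:=robot.get_obs()['position']])*800/512).tolist())
    for u in px: print(u,*[np.round(ray(p,np.array(u)*.64,z)[:2],3) for z in(0,.2,.4)])
    if n=="scene": cv2.imwrite('pics/c.png',cv2.cvtColor(cv2.resize(p['pixels'][170:250,210:320],None,fx=7,fy=7,interpolation=cv2.INTER_CUBIC),4))
E
```

```text
scene cam [ 1.34 -0.39  0.83]
[[366.0, 157.0], [363.0, -39.0], [680.0, 69.0]]
(315, 298) [ 0.409 -0.213] [ 0.635 -0.257] [ 0.86  -0.301]
(388, 285) [ 0.414 -0.086] [ 0.638 -0.16 ] [ 0.862 -0.235]
(285, 255) [ 0.28  -0.236] [ 0.536 -0.274] [ 0.793 -0.312]
(190, 262) [ 0.249 -0.399] [ 0.513 -0.398] [ 0.777 -0.397]
(405, 225) [ 0.257 -0.001] [ 0.519 -0.096] [ 0.781 -0.191]
side cam [ 0.51 -0.83  0.74]
[[42.0, 319.0], [-73.0, 57.0], [208.0, 27.0]]
(325, 418) [ 0.427 -0.205] [ 0.449 -0.374] [ 0.472 -0.543]
(200, 405) [ 0.262 -0.177] [ 0.329 -0.353] [ 0.396 -0.53 ]
(210, 440) [ 0.284 -0.235] [ 0.345 -0.396] [ 0.406 -0.557]
(165, 545) [ 0.258 -0.38 ] [ 0.326 -0.501] [ 0.394 -0.623]
(342, 270) [0.44  0.098] [ 0.459 -0.152] [ 0.478 -0.403]
(275, 15) [0.229 1.202] [0.304 0.655] [0.38  0.107]
```

View pics/c.png

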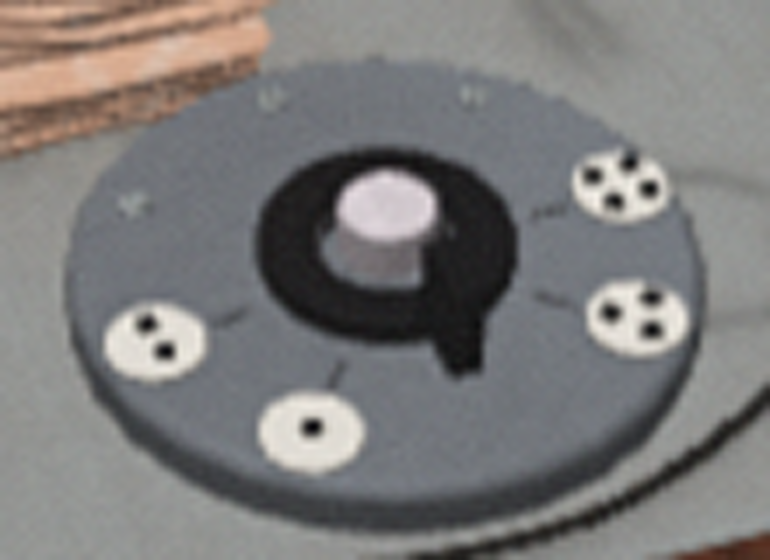

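Run:
```python
from h import *
p=robot.camera("scene");R=cv2.Rodrigues(p['rvec'])[0];c=-R.T@p['tvec']
for u in[(565,315),(605,300),(475,215),(500,190)]:print(u,np.round(ray(p,np.array(u)*.64,0),3),np.round(ray(p,np.array(u)*.64,.05),3))
for u in[(505,95),(497,90)]:
  for z in(.1,.15,.2,.25,.3,.35,.4):print(u,np.round(ray(p,np.array(u)*.64,z),3))
```

```text
(565, 315) [ 0.575  0.168 -0.   ] [0.621 0.134 0.05 ]
(605, 300) [0.562 0.251 0.   ] [0.609 0.212 0.05 ]
(475, 215) [0.267 0.139 0.   ] [0.332 0.106 0.05 ]
(500, 190) [0.201 0.221 0.   ] [0.27  0.184 0.05 ]
(505, 95) [0.002 0.312 0.1  ]
(505, 95) [0.094 0.264 0.15 ]
(505, 95) [0.186 0.215 0.2  ]
(505, 95) [0.278 0.167 0.25 ]
(505, 95) [0.37  0.118 0.3  ]
(505, 95) [0.462 0.07  0.35 ]
(505, 95) [0.554 0.021 0.4  ]
(497, 90) [-0.025  0.305  0.1  ]
(497, 90) [0.069 0.257 0.15 ]
(497, 90) [0.163 0.209 0.2  ]
(497, 90) [0.257 0.161 0.25 ]
(497, 90) [0.351 0.113 0.3  ]
(497, 90) [0.445 0.065 0.35 ]
(497, 90) [0.538 0.017 0.4  ]
```

>>> {"name": "servo_tool", "arguments": {"rows": [1,0,0,-0.036,7,1,0,0,-0.036,7,1,0,0,-0.036,7,1,0,0,-0.036,7,1,0,0,-0.036,7], "newtons": 10}}

```text
time: 1.67
position: [0.182, 0.5975, 0.3825]
tool_rot: [0.441, 0.898, -0.0, -0.0]
ft_force: [-0.1, -0.0, -0.7]
grip_width: 0.0616
grip_force: 0.0
```

>>> {"name": "servo_tool", "arguments": {"rows": [1,0,0,0,7,1,0,0,0,7,1,0,0,0,7,1,0,0,0,7,1,0,0,0,7]}}

```text
time: 2.08
position: [0.1821, 0.5977, 0.3807]
tool_rot: [0.69, 0.724, -0.0, 0.0]
ft_force: [0.2, -0.8, -0.1]
grip_width: 0.0284
grip_force: 0.0
```

>>> {"name": "servo_tool", "arguments": {"rows": [1,0,0.038,0,0,1,0,0.038,0,0,1,0,0.038,0,0,1,0,0.038,0,0,1,0,0.038,0,0]}}

```text
time: 2.5
position: [0.3734, 0.6078, 0.3807]
tool_rot: [0.688, 0.726, -0.0, -0.0]
ft_force: [-0.2, 0.9, -0.7]
grip_width: 0.0017
grip_force: 0.0
```

>>> {"name": "servo_tool", "arguments": {"rows": [1,-0.0355,0.011,0,0,1,-0.0355,0.011,0,0,1,-0.0355,0.011,0,0,1,-0.0355,0.011,0,0,1,-0.0355,0.011,0,0]}}

```text
time: 2.92
position: [0.4366, 0.4319, 0.3803]
tool_rot: [0.688, 0.726, -0.0, 0.0]
ft_force: [0.6, -0.4, 0.8]
grip_width: 0.0004
grip_force: 0.0
```

>>> {"name": "servo_tool", "arguments": {"rows": [1,-0.0355,0.011,0,0,1,-0.0355,0.011,0,0,1,-0.0355,0.011,0,0,1,-0.0355,0.011,0,0,1,-0.0355,0.011,0,0]}}

```text
time: 3.33
position: [0.5008, 0.2576, 0.3808]
tool_rot: [0.688, 0.726, 0.0, 0.0]
ft_force: [0.5, -0.3, -1.0]
grip_width: 0.0002
grip_force: 0.0
```

Run:
```python
from h import *
o=robot.get_obs();print(o['time'],o['position'],o['q'],o['ft_force'])
for n in("scene","side"):
  p=robot.camera(n);cv2.imwrite(f'pics/d{n}.png',cv2.cvtColor(p['pixels'],4))
a,b=[cv2.imread(f'pics/d{n}.png') for n in("scene","side")]
cv2.imwrite('pics/d.png',cv2.resize(np.hstack([a,b]),(800,300),interpolation=cv2.INTER_AREA))
```

```text
3.3333 [0.50081242 0.25760688 0.38082936] [2.76681113e-01 2.85144994e-01 1.32718519e+00 1.59870778e-05
 1.52893469e+00 2.23223982e-01] [ 0.52178164 -0.30475396 -0.95803875]
```

View pics/d.png

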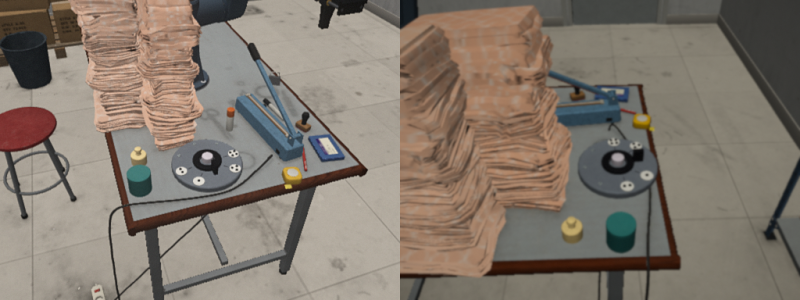

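Run:
```python
from h import *
p=robot.camera("scene");a=cv2.cvtColor(p['pixels'],4)
print(np.round(proj(p,[(-.03,.106,z) for z in(.2,.25,.3,.35,.4)])))
for z in np.arange(.1,.46,.05):
  for X,c in(((-.03,.106,z),(0,255,0)),((0.42,-.086,z),(0,0,255)),((0,0,z),(255,0,0))): cv2.circle(a,tuple(int(v) for v in proj(p,[X])[0]),1,c,-1)
A=cv2.resize(a[0:190,100:340],None,fx=2.2,fy=2.2,interpolation=2)
p=robot.camera("side");b=cv2.cvtColor(p['pixels'],4)
for z in np.arange(0,.56,.05):
  for X,c in(((0.42,-.2,z),(0,255,0)),((0.42,-.086,z),(0,0,255))): cv2.circle(b,tuple(int(v) for v in proj(p,[X])[0]),1,c,-1)
B=cv2.resize(b[0:285,0:260],(380,418));cv2.imwrite('pics/e.png',cv2.resize(np.hstack([A,B]),(800,370)))
```

```text
[[263.  35.]
 [263.  20.]
 [264.   3.]
 [264. -14.]
 [265. -32.]]
```

View pics/e.png

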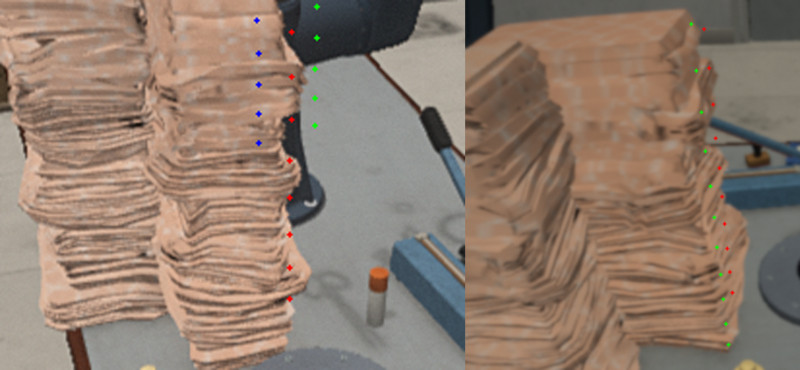

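>>> {"name": "servo_tool", "arguments": {"rows": [1,-0.0355,0.011,0,0,1,-0.0355,0.011,0,0,1,-0.0355,0.011,0,0,1,-0.0355,0.011,0,0,1,-0.0355,0.011,0,0]}}

```text
time: 3.95
position: [0.5651, 0.0855, 0.3808]
tool_rot: [0.687, 0.727, 0.0, -0.0]
ft_force: [-0.2, 0.1, 0.1]
grip_width: 0.0008
grip_force: 0.0
```

>>> {"name": "servo_tool", "arguments": {"rows": [1,-0.0355,0.012,0,0,1,-0.0355,0.012,0,0,1,-0.0355,0.012,0,0,1,-0.0355,0.012,0,0,1,-0.0,0.0,0,0]}}

```text
time: 4.37
position: [0.6231, -0.0593, 0.3795]
tool_rot: [0.69, 0.724, -0.001, 0.002]
ft_force: [-0.6, 0.1, -1.1]
grip_width: 0.0006
grip_force: 0.0
```

```bash
cat >> h.py <<'E'
from scipy.spatial.transform import Rotation as Ro
def wrist():
    o=robot.get_obs();p=robot.camera("wrist")
    T=np.eye(4);T[:3,:3]=Ro.from_quat(o['tool_rot']).as_matrix();T[:3,3]=o['position']
    M=np.linalg.inv(T@p['mount']);p['rvec']=cv2.Rodrigues(M[:3,:3])[0];p['tvec']=M[:3,3];return o,p
E
python3 - <<'E'
from h import *
o,p=wrist();print(o['position'],o['q'],o['ft_force'],o['time'])
print(cv2.Rodrigues(p['rvec'])[0].T@-p['tvec'])
cv2.imwrite('pics/f.png',cv2.cvtColor(p['pixels'],4))
q=robot.camera("wrist")
for n in("dial_centre","tab_mid","tab_aim","button_top","label_3"):
    print(n,[(np.round(d['at'],4).tolist(),round(d['score'],2)) for d in robot.place_of(q,n)[:4]])
E
```

```text
[ 0.6230871  -0.0592806   0.37953931] [-0.27154537  0.38902554  1.17479522 -0.00300492  1.57578986 -0.32059163] [-0.61087139  0.07954363 -1.10227781] 4.3667
[0.61811696 0.02049247 0.56404479]
dial_centre [([0.573, -0.0935, 0.0587], 0.86)]
tab_mid [([0.6255, -0.0972, 0.0918], 0.56)]
tab_aim [([0.6636, -0.0917, 0.0638], 0.78), ([0.6743, 0.1436, -0.0001], 0.2)]
button_top [([0.5709, -0.0981, 0.0806], 0.69)]
label_3 [([0.5654, -0.0107, 0.0605], 0.77), ([0.6466, -0.1488, 0.0623], 0.69), ([0.624, -0.0296, 0.0631], 0.68), ([0.5888, -0.1849, 0.0582], 0.65)]
```

View pics/f.png

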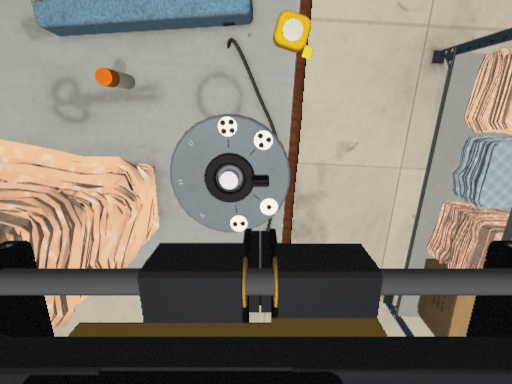

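```bash
cat >> h.py <<'E'
from scipy.optimize import least_squares
def labels(p):
    # white blobs near the dial -> world points at z=.061; fit centre and yaw
    g=p['pixels'].min(2);g=cv2.resize(g,None,fx=4,fy=4,interpolation=2)
    m=(g>165).astype(np.uint8);m=cv2.morphologyEx(m,cv2.MORPH_CLOSE,np.ones((25,25)))
    n,_,st,ce=cv2.connectedComponentsWithStats(m);L=[]
    for i in range(1,n):
        w=ray(p,(ce[i]+.5)/4-.5,.061)
        if .07<np.hypot(w[0]-.573,w[1]+.098)<.105 and st[i,4]>300: L.append(w[:2])
    L=np.array(L);nom=np.array([-1.5,-.75,.75,1.5])
    def f(x,full=0):
        a=x[2]+nom;P=x[:2]+.088*np.c_[np.cos(a),np.sin(a)]
        return np.concatenate([(l-P[np.argmin(np.hypot(*(P-l).T))]) for l in L])
    s=least_squares(f,[.573,-.098,.13]);print('labels',len(L),'centre,yaw',np.round(s.x,4),'res mm',np.round(s.fun*1e3,1));return s.x
E
python3 - <<'E'
from h import *
o,p=wrist();x=labels(p)
print(np.round(proj(p,[(x[0],x[1],.082)]),1))
d=robot.outline_of(robot.camera("wrist"),"button_top")[:1]
if d: v,u=np.nonzero(d[0]['region']);print(u.mean(),v.mean(),len(u))
for n in("tab_left","tab_right","tab_mid"):
    d=robot.outline_of(robot.camera("wrist"),n)
    for e in d[:2]: v,u=np.nonzero(e['region']);w=ray(p,(u.mean(),v.mean()),.1);print(n,e['score'],len(u),u.min(),u.max(),u.mean(),v.min(),v.max(),v.mean(),w)
# dark ROI
g=p['pixels'].max(2);print(g[170:194:2,236:276:2])
for s in("scene","side"): labels(robot.camera(s))
E
```

```text
labels 3 centre,yaw [ 0.575  -0.1042  0.1647] res mm [-1.5  4.5 -1.9  3.   3.4 -7.5]
[[232.  187.1]]
tab_left 0.6 127 253 269 261.3070866141732 180 187 183.54330708661416 [ 0.62434739 -0.09052774  0.1       ]
tab_right 0.37 55 254 268 261.3454545454546 187 190 188.47272727272727 [ 0.62490445 -0.09890609  0.1       ]
tab_mid 0.9 1542 206 269 234.0214007782101 157 205 181.24059662775616 [ 0.57941914 -0.08919877  0.1       ]
[[ 78  36  35  46  49  50  49  39  37 147 150 150 146 152 148 147 150 148
  150 148]
 [149 117  58  32  46  45  51  46  32 139 146 149 150 150 147 146 148 148
  148 146]
 [135 152 117  48  37  48  47  49  43  53 146 150 149 148 149 149 147 147
  146 147]
 [105 133 153 107  33  47  47  48  51  22 139 150 149 147 147 148 148 149
  145 147]
 [201 107 146 137  52  39  46  48  51  38 142 150 148 148 148 148 151 148
  147 149]
 [234 183 129 147  80  26  47  50  43  20   7  12  13  19  11  11  10 137
  149 150]
 [233 228 113 151  93  25  48  49  43  24  17  11  13  13  19  21   8 135
  149 147]
 [233 232 141 148  83  27  46  44  42  21  19  25  22  22  24  17  19  88
  148 149]
 [233 232 144 143  63  23  46  46  46  35  41  42  41  42  41  40  42  93
  149 150]
 [237 228 146  98  30  33  51  47  49  31  32  36  31  32  30  30  32  91
  149 150]
 [233 162  93  54  23  47  50  48  45  32  52  53  51  53  51  48  52 123
  150 149]
 [147  84  63  29  37  50  50  44  39 125 150 146 146 147 152 152 149 149
  150 150]]
labels 4 centre,yaw [ 0.5737 -0.0982  0.136 ] res mm [-0.1  0.   0.1 -0.3 -0.   0.2  0.   0.1]
labels 2 centre,yaw [ 0.5708 -0.105   0.1676] res mm [-0.4 -0.3  0.4  0.3]
```

>>> {"name": "servo_tool", "arguments": {"rows": [1,-0.033,0.0015,0,0,1,-0.033,0.0015,0,0,1,0,0,0.034,0,1,0,0,0.034,0,1,0,0,0.034,0]}}

```text
time: 5.68
position: [0.6273, -0.1212, 0.2781]
tool_rot: [0.689, 0.725, 0.0, 0.001]
ft_force: [-0.1, -0.0, -0.5]
grip_width: 0.0004
grip_force: 0.0
```

>>> {"name": "servo_tool", "arguments": {"rows": [1,0,0,0.034,0,1,0,0,0.034,0,1,0,0,0.034,0,1,0,0,0.034,0,1,0,0,0,0]}}

```text
time: 6.1
position: [0.6217, -0.1183, 0.1354]
tool_rot: [0.688, 0.726, -0.003, -0.007]
ft_force: [-0.3, 0.3, -0.7]
grip_width: 0.0003
grip_force: 0.0
```

Run:
```python
from h import *
robot.camera("wrist");robot.camera("wrist")
o,p=wrist();print(o['position'],o['tool_rot'],o['ft_force'],o['time'])
labels(p)
cv2.imwrite('pics/g.png',cv2.cvtColor(p['pixels'],4))
s=robot.camera("scene");cv2.imwrite('pics/g2.png',cv2.cvtColor(cv2.resize(s['pixels'][130:260,180:340],None,fx=4,fy=4,interpolation=2),4))
```

```text
[ 0.62654621 -0.11991202  0.14193049] [ 6.88099988e-01  7.25614717e-01 -4.72852683e-04 -1.21076016e-03] [-0.27385716 -0.00331679  0.83752897] 6.2
labels 4 centre,yaw [ 0.516  -0.0842  0.0784] res mm [-11.4 -46.8 -44.9  59.3  63.1 -10.8  -6.8  -1.7]
```

View pics/g.png

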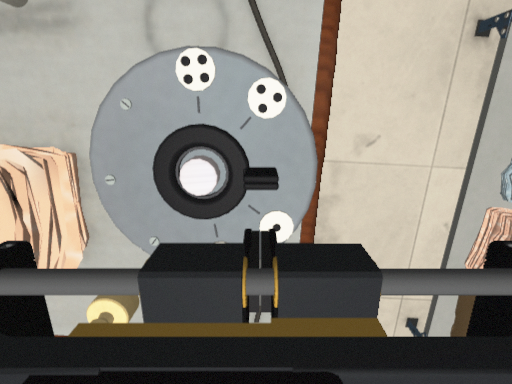

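```bash
cat >> h.py <<'E'
def lab2(p,pts):  # pts: list of (nominal angle, px)
    W=np.array([ray(p,u,.061)[:2] for _,u in pts]);n=np.array([a for a,_ in pts])
    s=least_squares(lambda x:(x[:2]+.088*np.c_[np.cos(x[2]+n),np.sin(x[2]+n)]-W).ravel(),[.573,-.098,.13]);return s.x,s.fun
E
python3 - <<'E'
from h import *
o,p=wrist();print(o['position'],o['time'])
x,r=lab2(p,[(1.5,(196,69)),(.75,(267,98))]);print(x,r)
for u,z in(((277,169),.102),((277,179),.102),((244,169),.102),((278,189),.07)):print(u,ray(p,u,z))
print('button',ray(p,(198,177.5),.082), 'fingers', [ray(p,u,o['position'][2]) for u in((244,232),(277,232),(261,240))])
E
```

```text
[ 0.62893611 -0.12072675  0.14509392] 6.3
[ 0.57405173 -0.1004296   0.13213097] [ 1.38446921e-04 -4.49070712e-05 -1.38446923e-04  4.49070639e-05]
(277, 169) [ 0.64024543 -0.08667159  0.102     ]
(277, 179) [ 0.64082889 -0.09478826  0.102     ]
(244, 169) [ 0.61412339 -0.08807251  0.102     ]
(278, 189) [ 0.64493003 -0.11170415  0.07      ]
button [ 0.57372419 -0.10181814  0.082     ] fingers [array([ 0.61751353, -0.12311836,  0.14509392]), array([ 0.64014086, -0.12192836,  0.14509392]), array([ 0.62950215, -0.12850886,  0.14509392])]
```

>>> {"name": "servo_tool", "arguments": {"rows": [1,-0.006,0,0.0,0,1,0,0,0.02,0,1,0,0,0.02,0,1,0,0,0.019,0,1,0,0,0,0]}}

```text
time: 6.77
position: [0.6256, -0.1259, 0.0818]
tool_rot: [0.688, 0.726, -0.001, -0.002]
ft_force: [-0.4, 0.6, -0.6]
grip_width: 0.0008
grip_force: 0.0
```

Run:
```python
from h import *
for i in range(2):robot.camera("scene")
o,p=wrist();print(o['position'],o['tool_rot'],o['ft_force'],o['time'],o['joint_velocities'].round(3))
o=robot.get_obs();print(o['position'])
cv2.imwrite('pics/h.png',cv2.cvtColor(p['pixels'],4))
```

```text
[ 0.62785493 -0.12649326  0.08461446] [6.88079468e-01 7.25635138e-01 1.62459027e-04 5.16174263e-04] [ 0.16599456 -0.13603455  0.11232863] 6.8667 [ 0.002 -0.021 -0.022 -0.    -0.005 -0.001]
[ 0.62854956 -0.12669679  0.08536904]
```

View pics/h.png

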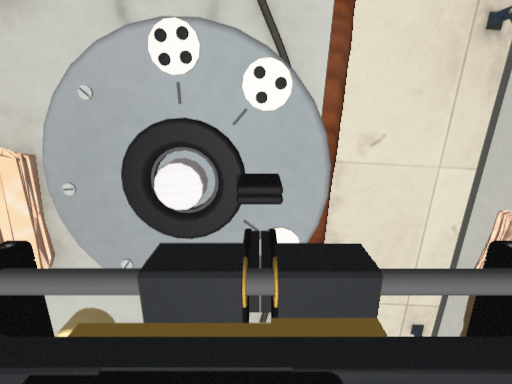

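>>> {"name": "servo_tool", "arguments": {"rows": [1,0.003,0,0,0,1,0.003,0,0,0,1,0.003,0,0,0,1,0.003,0,0,0,1,0.002,0,0,0]}}

```text
time: 7.33
position: [0.6267, -0.1114, 0.0841]
tool_rot: [0.688, 0.726, 0.0, 0.0]
ft_force: [-0.4, 0.4, -1.0]
grip_width: 0.0002
grip_force: 0.0
```

>>> {"name": "servo_tool", "arguments": {"rows": [1,0.0038,0.001,0,-4,1,0.0038,0.001,0,-4,1,0.0038,0.001,0,-4,1,0.0038,0.001,0,-4,1,0,0,0,0]}}

```text
time: 7.75
position: [0.628, -0.0954, 0.0837]
tool_rot: [0.579, 0.815, 0.0, -0.0]
ft_force: [-0.0, -0.2, -0.2]
grip_width: 0.0009
grip_force: 0.0
```

Run:
```python
from h import *
o,p=wrist();print(o['position'],o['tool_rot'],o['ft_force'],o['time'])
cv2.imwrite('pics/i.png',cv2.cvtColor(p['pixels'],4))
for n in("tab_mid","tab_aim"):
    print(n,[(np.round(d['at'],4).tolist(),round(d['score'],2)) for d in robot.place_of(robot.camera("scene"),n)[:1]])
```

```text
[ 0.62795993 -0.09539255  0.08368326] [ 5.79485326e-01  8.14982630e-01  4.05955852e-05 -2.61637751e-04] [-0.01296086 -0.17633974 -0.15520258] 7.75
tab_mid [([0.6286, -0.0981, 0.0879], 0.87)]
tab_aim [([0.6607, -0.0976, 0.0627], 0.74)]
```

View pics/i.png

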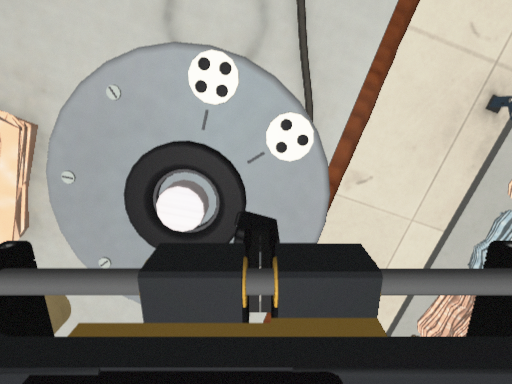

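Run:
```python
from h import *
o,p=wrist();P=o['position'];print(P,o['ft_force'],o['moment'])
C=np.array([.574,-.0993]);print('tcp',proj(p,[P]),'C',proj(p,[[*C,.082],[*C,.07],[*C,.058]]).round())
a=cv2.cvtColor(cv2.resize(p['pixels'],None,fx=4,fy=4,interpolation=2),4)
for ang,c in((.06,(0,0,255)),(.2,(0,255,0)),(.34,(255,0,0))):
  e=np.array([np.cos(ang),np.sin(ang)]);t=np.array([-e[1],e[0]])
  q=[[*(C+e*r+t*s),.102] for r,s in((.04,-.006),(.068,-.006),(.068,.006),(.04,.006))]
  cv2.polylines(a,[np.int32(proj(p,q)*4+1.5)],True,c,2)
cv2.circle(a,tuple(np.int32(proj(p,[P])[0]*4)),6,(0,255,255),-1)
cv2.imwrite('pics/j.png',cv2.resize(a[640:1240,700:1500],(800,600)))
```

```text
[ 0.62820196 -0.09660018  0.08367204] [-0.13028113 -0.43879262  0.85428311] [-0.13372046  0.00319835 -0.01160023]
tcp [[260.97611621 229.94105701]] C [[184. 208.]
 [188. 203.]
 [192. 198.]]
```

View pics/j.png

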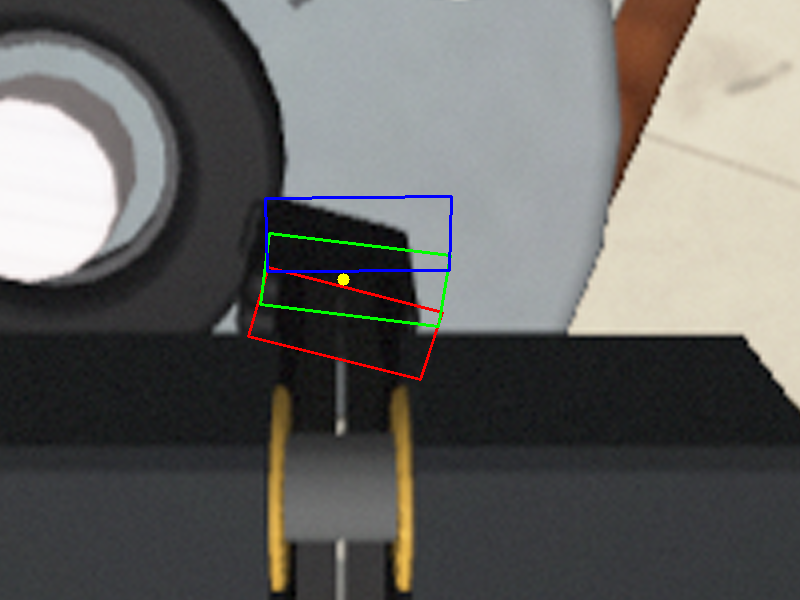

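Run:
```python
from h import *
o,p=wrist();C=np.array([.574,-.0993])
for u in((276.2,218.7),(242.5,210),(279.5,244)):
  for z in(.066,.102):
    w=ray(p,u,z)[:2]-C;print(u,z,'r',np.hypot(*w).round(4),'ang',np.arctan2(w[1],w[0]).round(3))
s=robot.camera("scene");d=robot.camera("side")
A=[cv2.cvtColor(cv2.resize(x,(400,400),interpolation=2),4) for x in(s['pixels'][160:250,210:300],d['pixels'][150:260,220:330])]
cv2.imwrite('pics/k.png',np.hstack(A))
```

```text
(276.2, 218.7) 0.066 r 0.0649 ang 0.119
(276.2, 218.7) 0.102 r 0.0613 ang 0.335
(242.5, 210) 0.066 r 0.0392 ang 0.154
(242.5, 210) 0.102 r 0.0412 ang 0.472
(279.5, 244) 0.066 r 0.0747 ang -0.146
(279.5, 244) 0.102 r 0.0658 ang 0.074
```

View pics/k.png

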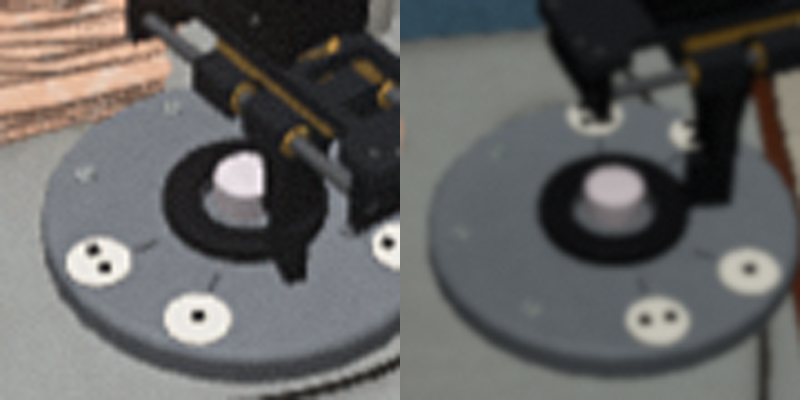

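```bash
cat >> h.py <<'E'
def at(p,pos,quat):
    T=np.eye(4);T[:3,:3]=Ro.from_quat(quat).as_matrix();T[:3,3]=pos
    M=np.linalg.inv(T@p['mount']);p['rvec']=cv2.Rodrigues(M[:3,:3])[0];p['tvec']=M[:3,3];return p
E
python3 - <<'E'
from h import *
o,p=wrist();C=np.array([.574,-.0993]);print(o['position'],o['ft_force'],o['time'])
i=p['pixels'].max(2)
for u in(248,255,261,267,273):print('now',u,i[204:262,u].tolist())
h=cv2.imread('pics/h.png').max(2)
for u in(245,260,275):print('h',u,h[168:250,u].tolist())
P=at(dict(p),[.6282,-.1266,.085],[.68808,.72563,0,0])
for v in(174,180,190,203):print(v,ray(P,(260,v),.102)[:2],ray(P,(260,v),.066)[:2])
s=robot.camera("scene")
print('scene tcp',proj(s,[o['position']]),'tab now',[proj(s,[[*(C+.068*np.array([np.cos(a),np.sin(a)])),.102]]).round(1).tolist() for a in(0,.1,.2,.3)])
g=s['pixels'].max(2);print(g[205:226:1,262:292:1])
E
```

```text
[ 0.62813321 -0.09661775  0.08362973] [-0.38333732 -0.10676525  0.22595118] 8.2
now 248 [172, 176, 173, 173, 172, 154, 93, 19, 20, 21, 23, 19, 24, 20, 17, 17, 20, 19, 19, 17, 21, 18, 21, 18, 19, 22, 15, 16, 17, 16, 22, 19, 15, 16, 10, 15, 19, 19, 21, 10, 13, 16, 18, 16, 18, 12, 15, 17, 17, 17, 18, 19, 6, 16, 16, 23, 22, 27]
now 255 [175, 174, 173, 173, 172, 173, 171, 130, 45, 18, 18, 18, 19, 18, 15, 19, 20, 19, 19, 19, 22, 14, 20, 18, 18, 23, 18, 25, 27, 24, 26, 24, 24, 21, 27, 27, 26, 25, 27, 28, 25, 26, 25, 27, 21, 27, 25, 22, 23, 26, 25, 20, 25, 23, 22, 25, 24, 25]
now 261 [170, 172, 167, 169, 170, 171, 171, 172, 169, 122, 24, 16, 18, 24, 20, 21, 18, 21, 20, 20, 19, 13, 19, 18, 17, 24, 17, 28, 24, 28, 23, 28, 21, 27, 28, 26, 26, 22, 28, 28, 23, 21, 27, 27, 28, 35, 42, 49, 52, 53, 50, 51, 52, 49, 46, 50, 51, 47]
now 267 [168, 170, 169, 170, 169, 171, 171, 167, 172, 170, 149, 87, 20, 24, 22, 19, 19, 21, 13, 16, 20, 19, 19, 21, 17, 19, 21, 20, 24, 27, 23, 26, 23, 23, 25, 23, 25, 26, 28, 25, 24, 20, 27, 22, 26, 23, 25, 26, 24, 19, 22, 24, 27, 25, 28, 24, 26, 21]
now 273 [167, 169, 172
[... 3617 characters left out ...]
 29  30  22  21  35 127
  140 136 131 136 134 134 133 135 137 136 139 136]
 [134 138 138 134 140 137 136 138 138 140 111  56  21  22  26  20  32 129
  140 135 134 137 134 134 137 135 138 137 140 138]
 [139 133 135 134 133 135 134 131 133 139 138  82  28  22  28  33  51 128
  142 137 132 137 134 136 136 136 136 138 137 133]
 [136 137 135 135 132 135 136 135 135 137 141 111  73  52  81  93 100 131
  140 133 133 137 135 133 140 137 136 138 135 137]
 [135 135 134 132 136 136 134 138 133 137 142 139 123 107 135 142 137 140
  139 135 133 132 132 136 134 139 137 136 139 136]
 [134 133 134 136 133 136 136 138 136 136 137 140 138 137 137 136 140 133
  133 135 135 135 133 132 136 137 133 134 138 133]]
```

>>> {"name": "servo_tool", "arguments": {"rows": [1,0.004,0,0,0,1,0.004,0,0,0,1,0.004,0,0,0]}}

```text
time: 8.55
position: [0.6239, -0.0846, 0.0836]
tool_rot: [0.58, 0.814, -0.0, -0.0]
ft_force: [-0.4, 0.6, -0.6]
grip_width: 0.0003
grip_force: 0.0
```

```bash
cat >> h.py <<'E'
def tabedge(p,us=(250,256,261,266,271),z=.066):
    # first dark row going down the column = far bottom edge of tab; returns tab angle from far face line
    g=cv2.GaussianBlur(p['pixels'].max(2),(1,1),0).astype(float);W=[]
    for u in us:
        for v in range(120,245):
            if g[v,u]<95 and g[v+6,u]<40: W.append(ray(p,(u,v-(95-g[v,u])/max(g[v-1,u]-g[v,u],1)),z)[:2]);break
    W=np.array(W);k=np.polyfit(W[:,0],W[:,1],1);return W.round(4),np.arctan(k[0])
E
python3 - <<'E'
from h import *
o,p=wrist();print(o['position'],o['ft_force'],o['time']);print(tabedge(p))
q=at(dict(p),[.6282,-.1266,.085],[.68808,.72563,0,0]);q['pixels']=cv2.imread('pics/h.png');print('h',tabedge(q))
q=at(dict(p),[.62796,-.0954,.08368],[.57949,.81498,0,0]);q['pixels']=cv2.imread('pics/i.png');print('i',tabedge(q))
E
```

```text
[ 0.62391315 -0.08461336  0.08358551] [-0.40935382  0.60275652 -0.58461999] 8.55
(array([[ 0.6178, -0.0917],
       [ 0.6224, -0.0915],
       [ 0.6263, -0.0913],
       [ 0.6301, -0.0908],
       [ 0.6331, -0.088 ]]), np.float64(0.19579927550251489))
h (array([[ 0.6185, -0.0916],
       [ 0.6228, -0.0914],
       [ 0.6263, -0.0912],
       [ 0.6299, -0.091 ],
       [ 0.6334, -0.0908]]), np.float64(0.05411111156656512))
i (array([[ 0.6182, -0.0917],
       [ 0.6227, -0.0913],
       [ 0.6266, -0.0912],
       [ 0.6304, -0.091 ],
       [ 0.6342, -0.0907]]), np.float64(0.058590445462325204))
```

Run:
```python
from h import *
o,p=wrist();g=p['pixels'].max(2);print(o['position'],o['ft_force'])
ch=" .:-=+*#%@"
for v in range(185,262,1): print(v,''.join(f"{chr(48+min(int(x)//5,9)) if x<50 else ('a' if x<90 else '.')}" for x in g[v,228:298]))
print(proj(p,[o['position']]),proj(p,[o['position']+[0,0,.02]]))
np.set_printoptions(suppress=True);print(np.round(p['mount'],4),p['intrinsics'])
```

```text
[ 0.6234002  -0.08362451  0.08354116] [-0.3853314  0.7383657  0.6396768]
185 98764533a.............................................................
186 a96655444.............................................................
187 aa8775554a............................................................
188 aa97665534a...........................................................
189 aaa97755434...........................................................
190 aaa987755446..........................................................
191 aaaaa7654344a.........................................................
192 aaaaa97675434.........................................................
193 aaaaaa8765444a........................................................
194 aaaaaa9876542a........................................................
195 aaaaaaa9776443........................................................
196 aaaaaaaa867553a.......................................................
197 aaaaaaaa9766544.......................................................
198 aaaaaaaaa877442a................................
[... 4375 characters left out ...]
7 5655555554545559aaa524444453454765544345454329aaa755655566555555444565
258 555545655655565a..a82345555345567544555544435a..a755656546555555555556
259 556544555555554a...a4354434544465545444444235a..a745656555555565554555
260 555566565455555a...a4443444344555443453445337...a865455555566456554555
261 555554555455555a...a534544454544455444443333a....955555555555464555555
[[260.97807505 229.94443951]] [[261.09304256 242.75627226]]
[[ 0.0012 -0.957  -0.2899  0.0796]
 [ 1.      0.0011  0.0005 -0.001 ]
 [-0.0001 -0.2899  0.957  -0.1848]
 [ 0.      0.      0.      1.    ]] [[291.80662425   0.         259.69592287]
 [  0.         291.80662425 197.01063121]
 [  0.           0.           1.        ]]
```

>>> {"name": "servo_tool", "arguments": {"rows": [1,-0.015,-0.002,0,4,1,-0.014,-0.002,0,4,1,-0.013,0,0,4,1,0,0,0.005,4,1,0,0,0.005,0]}}

```text
time: 9.07
position: [0.632, -0.1276, 0.0739]
tool_rot: [0.689, 0.725, 0.0, 0.001]
ft_force: [-1.2, 1.4, -0.9]
grip_width: 0.0006
grip_force: 0.0
```

Run:
```python
from h import *
o,p=wrist();g=p['pixels'].max(2);print(o['position'],o['ft_force'],o['time'])
for v in range(196,250,2): print(v,''.join(f"{chr(48+min(int(x)//5,9)) if x<50 else ('a' if x<90 else '.')}" for x in g[v,228:298]))
s=robot.camera("scene");g=s['pixels'].max(2);t=proj(s,[o['position']])[0];print(t, proj(s,[o['position']+[0,0,.02]]))
for v in range(185,232): print(v,''.join(f"{chr(48+min(int(x)//5,9)) if x<50 else ('a' if x<90 else '.')}" for x in g[v,240:300]))
```

```text
[ 0.6320283  -0.12763307  0.07387611] [-1.17800201  1.38720172 -0.87424248] 9.0667
196 978888888888879888887888888888889898888899989987......................
198 855555655555565565655545665655565464555554454544......................
200 767777778777766877777778777777777777778777787777a.....................
202 78aaaaaaaaaaaaaaaaaaaaaaaaaaaaaaaaaaaaaaaaaaaa97a.....................
204 689a99a9aaaaaaaaaaaaaaaaaaaaaaaaaa9aaa9aaaaa9a98a.....................
206 87788888788888888888888879888888888898999899987a......................
208 a9776.................................................................
210 9876..................................................................
212 8768..................................................................
214 76....................................................................
216 a.....................................................................
218 ......................................................................
220 ......................................................................
222 ......................................
[... 3420 characters left out ...]
.............a9a.......a54446.....................
222 .................................a63469.....................
223 ..................................aaa.......................
224 ............................................................
225 ............................................................
226 ............................................................
227 ............................................................
228 ............................................................
229 ............................................................
230 ..............8a............................................
231 ..............5a...........................................a
```

>>> {"name": "servo_tool", "arguments": {"rows": [1,0,0,0.004,0,1,0,0,0.004,0,1,0.003,0,0,0,1,0.003,0,0,0,1,0.003,0,0,0]}}

```text
time: 9.58
position: [0.6309, -0.1171, 0.0657]
tool_rot: [0.688, 0.726, 0.0, -0.0]
ft_force: [-0.7, 0.0, 0.8]
grip_width: 0.0002
grip_force: 0.0
```

>>> {"name": "servo_tool", "arguments": {"rows": [1,0.003,0,0,0,1,0.003,0,0,0,1,0.003,0,0,0]}}

```text
time: 9.83
position: [0.6309, -0.1089, 0.066]
tool_rot: [0.688, 0.726, -0.0, 0.001]
ft_force: [0.1, -2.3, -0.2]
grip_width: 0.0004
grip_force: 0.9
```

Run:
```python
from h import *
o,p=wrist();g=p['pixels'].max(2);print(o['position'],o['ft_force'],o['time']);print(tabedge(p))
for v in range(170,250,2): print(v,''.join(f"{chr(48+min(int(x)//5,9)) if x<50 else ('a' if x<90 else '.')}" for x in g[v,228:298]))
```

```text
[ 0.6309195  -0.10894082  0.06599225] [ 0.13522667 -2.27649783 -0.21533854] 9.8333
(array([[ 0.6225, -0.0872],
       [ 0.6265, -0.0867],
       [ 0.6298, -0.0861],
       [ 0.6331, -0.0858],
       [ 0.6364, -0.0855]]), np.float64(0.12296443315184366))
170 ......................................................................
172 ......................................................................
174 ......................................................................
176 ......................................................................
178 a.....................................................................
180 4a....................................................................
182 44a...................................................................
184 5547..................................................................
186 65544.................................................................
188 665543................................................................
190 8655543...............................................................
192 9876544a.........
[... 1453 characters left out ...]
aa96a....................
232 679999a9aaaaaaaaaaaaaaaaaaaaaaaaaa99aa9aa9a99a986.....................
234 789a9aaa9a9aaaaa99a99a99999999988988897888887887a.....................
236 87888877888788887777778787666769a866665545324432......................
238 a8776a..........743331235544455a.945555454342342a.....................
240 9875............532233345544454a.945555543233321a.....................
242 676............a343233345545454a.9556554434332233.....................
244 6566555655545555642332345544455a.a465544533422255665665555555555555665
246 5566565555555565642423344555444a.a545344533344246665555565656555565665
248 5556566565545655522234454544455a.a534455434334345545556555555454565555
```

>>> {"name": "servo_tool", "arguments": {"rows": [1,0.004,0.001,0,-4,1,0.004,0.001,0,-4,1,0.004,0.001,0,-4,1,0.004,0.001,0,-4,1,0.004,0.001,0,-4]}}

```text
time: 10.3
position: [0.6313, -0.0886, 0.0657]
tool_rot: [0.55, 0.835, -0.001, 0.0]
ft_force: [-0.4, -1.1, 1.0]
grip_width: 0.0006
grip_force: 0.9
```

>>> {"name": "servo_tool", "arguments": {"rows": [1,0.004,0.001,0,-4,1,0.004,0.001,0,-4,1,0.004,0.001,0,-4,1,0,0,0,0]}}

```text
time: 10.63
position: [0.6285, -0.0758, 0.0658]
tool_rot: [0.461, 0.888, -0.0, -0.0]
ft_force: [-0.4, -1.3, 0.2]
grip_width: 0.0001
grip_force: 0.3
```

Run:
```python
from h import *
o,p=wrist();g=p['pixels'].max(2);print(o['position'],o['tool_rot'],o['ft_force'],o['time'])
W,a=tabedge(p);print(W,a)
for C in((.574,-.0993),): print('from offset',[ (np.arctan2(w[1]-C[1],w[0]-C[0])-np.arcsin(.006/np.hypot(w[0]-C[0],w[1]-C[1]))).round(3) for w in W])
g4=(p['pixels'].min(2)>165).astype(np.uint8);g4=cv2.morphologyEx(g4,cv2.MORPH_CLOSE,np.ones((9,9)))
n,_,st,ce=cv2.connectedComponentsWithStats(g4)
for i in range(1,n):
  if st[i,4]>200 and ce[i][1]<240:print(st[i],ce[i].round(1),ray(p,ce[i],.061)[:2].round(4))
```

```text
[ 0.62848283 -0.07579499  0.06576642] [ 4.60512619e-01  8.87653143e-01 -1.26670864e-04 -9.44083370e-05] [-0.36720045 -1.26694828  0.24428189] 10.6333
[[ 0.6093 -0.0613]
 [ 0.6125 -0.0589]
 [ 0.6149 -0.0567]
 [ 0.6175 -0.0546]
 [ 0.6208 -0.0535]] 0.6157700539686347
from offset [np.float64(0.706), np.float64(0.702), np.float64(0.704), np.float64(0.703), np.float64(0.683)]
[    0     0   512   268 89485] [284.7 111. ] [ 0.5952 -0.0033]
[480   0  32  12 317] [497.    4.8] [0.6589 0.1123]
[ 138  181   66   63 2711] [168.9 214.8] [ 0.5709 -0.1048]
```

>>> {"name": "servo_tool", "arguments": {"rows": [1,0.004,0.001,0,-4,1,0.003,0.001,0,-3,1,0,0,0,0]}}

```text
time: 10.93
position: [0.6261, -0.0693, 0.0657]
tool_rot: [0.407, 0.914, -0.0, 0.0]
ft_force: [0.3, -1.0, 0.1]
grip_width: 0.0006
grip_force: 0.3
```

```bash
cat > m.py <<'E'
from h import *
o,p=wrist();print(o['position'],o['ft_force'],o['time'])
W,a=tabedge(p,(248,252,256,260,264));print(W.tolist(),a)
g=(p['pixels'].min(2)>200).astype(np.uint8);g=cv2.morphologyEx(g,cv2.MORPH_CLOSE,np.ones((9,9)))
n,_,st,ce=cv2.connectedComponentsWithStats(g);L=[]
for i in range(1,n):
  if 400<st[i,4]<6000 and ce[i][1]<240:
    w=ray(p,ce[i],.061)[:2];print(st[i],ce[i].round(1),w.round(4));
    for nom,t in((1.5,1.64),(.75,.886)):
      if np.hypot(*(w-[.574+.088*np.cos(t),-.0993+.088*np.sin(t)]))<.012: L.append((nom,ce[i]))
x=[.574,-.0993,.134]
if len(L)==2: x,r=lab2(p,L);print('fit',x,r)
C=x[:2];print('tab',[round(np.arctan2(w[1]-C[1],w[0]-C[0])-np.arcsin(.006/np.hypot(*(w-C))),3) for w in W],'target',x[2]+.75)
s=robot.camera("scene");y=labels(s)
for c in("tab_mid","tab_aim"):
  d=robot.place_of(s,c)
  if d: v=np.array(d[0]['at'])[:2]-y[:2];print(c,d[0]['score'],np.hypot(*v),np.arctan2(v[1],v[0]))
E
python3 m.py
```

```text
[ 0.62611608 -0.06931893  0.06573321] [ 0.32568534 -1.01677778  0.11981941] 10.9333
[[0.6043, -0.0581], [0.6061, -0.0561], [0.6081, -0.0544], [0.61, -0.0525], [0.6118, -0.0506]] 0.7806532322344928
[491   0  21  55 813] [503.   30.3] [0.6472 0.116 ]
[ 223   74   55   58 2014] [250.  102.5] [ 0.565  -0.0119]
[329 127  80  83 809] [372.1 160.1] [0.6479 0.0148]
[ 275  166   49   48 1867] [299.4 189.5] [ 0.6266 -0.0314]
[ 136  195   53   48 1955] [162.2 219. ] [ 0.5708 -0.1104]
fit [ 0.57115638 -0.09972638  0.13991244] [ 8.95553169e-05 -2.82783232e-05 -8.95553375e-05  2.82782584e-05]
tab [np.float64(0.785), np.float64(0.788), np.float64(0.784), np.float64(0.784), np.float64(0.785)] target 0.8899124395969435
labels 4 centre,yaw [ 0.574  -0.0973  0.1142] res mm [ 0.6  6.2 -0.2 -7.9 -1.1  0.8  0.8  0.9]
tab_mid 0.96 0.05443006109984001 0.7597078474383573
tab_aim 0.74 0.08913250908567777 -1.3575457540919051
```

>>> {"name": "servo_tool", "arguments": {"rows": [1,0.003,0.001,0,-3,1,0.002,0.0005,0,-2,1,0,0,0,0]}}

```text
time: 11.38
position: [0.6239, -0.0649, 0.0657]
tool_rot: [0.366, 0.931, -0.0, 0.0]
ft_force: [-0.2, -1.5, 0.2]
grip_width: 0.0005
grip_force: 0.5
```

```bash
python3 m.py
```

```text
[ 0.62391321 -0.06490994  0.06568058] [-0.16716655 -1.5092973   0.21203215] 11.3833
[[0.6012, -0.0556], [0.603, -0.0536], [0.6047, -0.0516], [0.6064, -0.0496], [0.6082, -0.0477]] 0.8529014598560125
[498  41  14  45 454] [505.7  64.3] [0.646  0.1136]
[ 233   82   53   57 1990] [258.9 109.9] [ 0.5649 -0.0119]
[ 276  144  138   80 2770] [326.1 190.8] [ 0.634  -0.0144]
[ 136  194   52   49 1967] [161.7 218.3] [ 0.5717 -0.1105]
tab [np.float64(0.897), np.float64(0.894), np.float64(0.893), np.float64(0.892), np.float64(0.888)] target 0.884
labels 4 centre,yaw [ 0.5788 -0.0939  0.0501] res mm [  4.6   7.4   0.4 -10.8  -4.4   1.6  -0.5   1.9]
tab_mid 0.73 0.05038625404309368 0.9015922382661562
```

>>> {"name": "servo_tool", "arguments": {"rows": [1,0.002,0.0003,0,-1.5,1,0,0,0,0]}}

```text
time: 11.75
position: [0.6226, -0.0631, 0.0657]
tool_rot: [0.353, 0.935, 0.0, 0.0]
ft_force: [0.2, -1.4, -0.8]
grip_width: 0.0004
grip_force: 0.6
```

```bash
sed -i 's/^x=\[.*/x=[.5713,-.0998,.138]/' m.py; python3 m.py
```

```text
[ 0.62263921 -0.06309865  0.06568057] [ 0.16855535 -1.39682307 -0.82614948] 11.75
[[0.5999, -0.0546], [0.6014, -0.0524], [0.603, -0.0503], [0.6047, -0.0482], [0.6063, -0.0462]] 0.909215189985946
[499  53  13  43 405] [506.1  75.4] [0.6456 0.1133]
[ 236   85   53   57 1977] [261.8 113.5] [ 0.565  -0.0118]
[ 276  142  151   86 2921] [326.8 194.9] [ 0.6339 -0.0137]
[ 136  195   52   48 1960] [161.6 218.9] [ 0.572  -0.1104]
tab [np.float64(0.894), np.float64(0.898), np.float64(0.899), np.float64(0.899), np.float64(0.898)] target 0.888
labels 3 centre,yaw [ 0.5736 -0.1     0.1415] res mm [ 0.9  1.4 -0.7 -3.  -0.3  1.6]
tab_mid 0.75 0.05655152145295494 0.9222606369819288
```

>>> {"name": "servo_tool", "arguments": {"rows": [1,-0.008,0,0,0,1,-0.012,0,0,0,1,-0.008,0,-0.03,0,1,0,0,-0.035,0,1,0,0,0,0]}}

```text
time: 12.37
position: [0.6488, -0.0834, 0.1371]
tool_rot: [0.354, 0.935, 0.001, 0.006]
ft_force: [1.1, -0.5, 0.2]
grip_width: 0.0003
grip_force: 0.0
```

>>> {"name": "servo_tool", "arguments": {"rows": [1,0,0,0,0,1,0,0,0,0,1,0,0,0,0]}}

```text
time: 12.62
position: [0.6423, -0.0812, 0.1294]
tool_rot: [0.354, 0.935, -0.0, -0.002]
ft_force: [0.6, 0.6, 0.3]
grip_width: 0.0004
grip_force: 0.0
```

```bash
cat > n.py <<'E'
from h import *
o,p=wrist();print(o['position'],o['tool_rot'].round(3),o['ft_force'],o['time'])
k=p['pixels']
for zz,lab in((0.061,'w'),):
  g=(k.min(2)>195).astype(np.uint8);g=cv2.morphologyEx(g,cv2.MORPH_CLOSE,np.ones((7,7)))
  n,_,st,ce=cv2.connectedComponentsWithStats(g);L=[]
  for i in range(1,n):
    if 200<st[i,4]<6000:
      w=ray(p,ce[i],.061)[:2];print(st[i],w.round(4))
      for nom,t in((1.5,1.638),(.75,.888),(-.75,-.612),(-1.5,-1.362)):
        if np.hypot(*(w-[.573+.088*np.cos(t),-.099+.088*np.sin(t)]))<.012 and .8<st[i,2]/st[i,3]<1.25: L.append((nom,ce[i]))
x,r=lab2(p,L);print(len(L),'fit',x,r)
# blade's dark silhouette beyond the ring: project model silhouettes and compare
dark=(k.max(2)<100).astype(np.uint8)
def sil(a):
    e=np.array([np.cos(a),np.sin(a)]);t=np.array([-e[1],e[0]])
    P=np.array([[*(x[:2]+e*r_+t*s),z] for r_ in(.040,.068) for s in(-.006,.006) for z in(.066,.102)])
    m=np.zeros(dark.shape,np.uint8);cv2.fillConvexPoly(m,cv2.convexHull(np.round(proj(p,P)*16).astype(np.int32)),1,shift=4)
    q=np.array([[*(x[:2]+.044*np.array([np.cos(b),np.sin(b)])),z] for b in np.arange(0,6.28,.1) for z in(.066,.070)])
    cv2.fillConvexPoly(m,cv2.convexHull(np.round(proj(p,q)*16).astype(np.int32)),1,shift=4);return m
U,V=proj(p,[[*(x[:2]+.06*np.array([np.cos(.89),np.sin(.89)])),.085]])[0];roi=np.zeros(dark.shape,np.uint8);cv2.circle(roi,(int(U),int(V)),34,1,-1)
c=[(int(((sil(a)!=dark)&(roi>0)).sum()),round(a,3)) for a in np.arange(.7,1.1,.01)];print(sorted(c)[:8],U,V)
E
python3 n.py
```

```text
[ 0.64233406 -0.08122673  0.12936099] [ 0.354  0.935 -0.    -0.002] [0.57473134 0.64827222 0.30196748] 12.6167
[ 451   28   38   40 1190] [0.6559 0.125 ]
[ 242   56   41   45 1199] [ 0.5651 -0.012 ]
[ 273  132   39   40 1083] [ 0.6263 -0.0318]
[ 165  140   40   40 1241] [ 0.57  -0.106]
[122 215  36  33 932] [ 0.5894 -0.1863]
[191 231  32  12 278] [ 0.6358 -0.1442]
[430 300  41  36 337] [ 0.8735 -0.0179]
3 fit [ 0.57099334 -0.10004713  0.13893448] [-4.86578998e-05 -2.77031681e-04  1.20644205e-04  9.23821083e-05
 -7.19863104e-05  1.84649567e-04]
[(122, np.float64(0.91)), (130, np.float64(0.9)), (133, np.float64(0.92)), (136, np.float64(0.89)), (172, np.float64(0.93)), (178, np.float64(0.88)), (215, np.float64(0.94)), (219, np.float64(0.87))] 259.1838084482067 157.15007354258995
```

>>> {"name": "servo_tool", "arguments": {"rows": [1,0.0201,-0.0301,0,0,1,0.0201,-0.0301,0,0,1,0,0,0.02,0,1,0,0,0.02,0,1,0,0,0,0]}}

```text
time: 13.08
position: [0.5696, -0.0991, 0.0867]
tool_rot: [0.354, 0.935, 0.0, -0.005]
ft_force: [0.3, -0.2, 0.2]
grip_width: 0.0004
grip_force: 0.0
```

>>> {"name": "servo_tool", "arguments": {"rows": [1,0,0,0,0,1,0,0,0,0,1,0,0,0,0]}}

```text
time: 13.33
position: [0.5746, -0.1003, 0.0913]
tool_rot: [0.354, 0.935, 0.0, 0.001]
ft_force: [0.5, 0.7, 0.7]
grip_width: 0.0004
grip_force: 0.0
```

>>> {"name": "servo_tool", "arguments": {"rows": [1,0.0015,0,0.005,0,1,0,0,0.005,0,1,0,0,0.005,0,1,0,0,0.005,0,1,0,0,0.002,0]}}

```text
time: 13.75
position: [0.5719, -0.099, 0.0677]
tool_rot: [0.354, 0.935, -0.0, -0.001]
ft_force: [-0.2, -0.0, -0.1]
grip_width: 0.0004
grip_force: 0.0
```

>>> {"name": "servo_tool", "arguments": {"rows": [1,0,0,0.002,0,1,0,0,0.002,0,1,0,0,0.002,0,1,0,0,0,0]}}

```text
time: 14.08
position: [0.5723, -0.0992, 0.0623]
tool_rot: [0.354, 0.935, -0.0, -0.0]
ft_force: [0.2, -0.2, -0.0]
grip_width: 0.0007
grip_force: 0.0
```

>>> {"name": "servo_tool", "arguments": {"rows": [1,0,0,0.0015,0,1,0,0,0.0015,0,1,0,0,0,0]}}

```text
time: 14.33
position: [0.5727, -0.0993, 0.0597]
tool_rot: [0.354, 0.935, 0.0, 0.0]
ft_force: [1.3, -0.3, 0.5]
grip_width: 0.0006
grip_force: 0.8
```

>>> {"name": "servo_tool", "arguments": {"rows": [1,0,0,0.0015,0,1,0,0,0.0015,0,1,0,0,0,0]}}

```text
time: 14.58
position: [0.5727, -0.0993, 0.0568]
tool_rot: [0.354, 0.935, -0.0, 0.0]
ft_force: [0.0, 0.2, 3.6]
grip_width: 0.0003
grip_force: 1.7
```

>>> {"name": "servo_tool", "arguments": {"rows": [1,0,0,0.001,0,1,0,0,0.001,0,1,0,0,0,0]}}

```text
time: 14.83
position: [0.5727, -0.0993, 0.0548]
tool_rot: [0.354, 0.935, -0.0, 0.0]
ft_force: [0.1, -0.2, 4.4]
grip_width: 0.0006
grip_force: 2.3
```

>>> {"name": "servo_tool", "arguments": {"rows": [1,0,0,0.001,0,1,0,0,0.001,0,1,0,0,0,0]}}

```text
time: 15.08
position: [0.5727, -0.0993, 0.0544]
tool_rot: [0.354, 0.935, -0.0, 0.0]
ft_force: [-3.5, 1.1, 12.9]
grip_width: 0.0008
grip_force: 6.9
```

>>> {"name": "servo_tool", "arguments": {"rows": [1,0,0,-0.004,0,1,0,0,-0.006,0,1,0,0,-0.02,0,1,0,0,-0.03,0,1,0,0,-0.03,0]}}

```text
time: 15.5
position: [0.571, -0.0987, 0.1421]
tool_rot: [0.354, 0.935, 0.0, -0.002]
ft_force: [1.1, -0.6, -0.1]
grip_width: 0.0006
grip_force: 0.0
```

>>> {"name": "servo_tool", "arguments": {"rows": [1,-0.02,0.02,-0.02,0,1,-0.02,0.02,-0.01,0,1,0,0,0,0,1,0,0,0,0,1,0,0,0,0]}}

```text
time: 15.92
position: [0.6271, -0.0951, 0.1712]
tool_rot: [0.354, 0.935, -0.0, -0.002]
ft_force: [-0.2, 0.2, -0.3]
grip_width: 0.0007
grip_force: 0.0
```

```bash
python3 n.py
python3 - <<'E'
from h import *
for n in("scene","side"):
    p=robot.camera(n)
    for q in("brass_weight","button_tin","glue_stick","tape_measure","button_top"):
        print(n,q,[np.round(d['at'],3).tolist() for d in robot.place_of(p,q)[:1]])
E
```

```text
[ 0.62713565 -0.09513746  0.17124258] [ 0.354  0.935 -0.    -0.002] [-0.17687745  0.1526736  -0.28594006] 15.9167
[ 94   0  14  32 326] [ 0.4121 -0.0961]
[445  42  33  34 873] [0.6556 0.1262]
[266  67  36  38 992] [ 0.5655 -0.0122]
[292 131  33  34 876] [ 0.6266 -0.0314]
[201 138  34  34 908] [ 0.5713 -0.104 ]
[159 203  31  29 706] [ 0.5894 -0.1862]
[218 218  29  25 586] [ 0.6414 -0.1503]
4 fit [ 0.57070894 -0.0997728   0.1343808 ] [-3.40356443e-04  2.75429036e-04 -8.52250514e-05 -2.76794014e-04
 -7.13807755e-04  2.82221393e-04  1.13938924e-03 -2.80856416e-04]
[(147, np.float64(0.91)), (153, np.float64(0.89)), (157, np.float64(0.9)), (166, np.float64(0.88)), (183, np.float64(0.92)), (199, np.float64(0.87)), (218, np.float64(0.93)), (234, np.float64(0.86))] 281.47215768310974 152.11627303225484
scene brass_weight [[0.453, -0.288, -0.004]]
scene button_tin [[0.57, -0.31, 0.003]]
scene glue_stick [[0.382, 0.049, 0.002]]
scene tape_measure [[0.676, 0.142, 0.0]]
scene button_top [[0.575, -0.101, 0.082]]
side brass_weight [[0.455, -0.287, 0.0]]
side button_tin [[0.571, -0.308, -0.002]]
side glue_stick []
side tape_measure [[0.676, 0.146, -0.003]]
side button_top [[0.571, -0.102, 0.081]]
```

```bash
python3 -c "
from rig import robot
print(robot.hand_in())"
```

```text
the job is handed in; nothing more can be done
None
```

The job is handed in: the tab points about 0.01 rad (under 1 mm at the label) from the middle of the three-dot label, and the button went fully down afterwards (12.9 N) and came back up. The other things measured where they started, and the arm finished clear at about 16 s. I viewed 11 pictures, one over the limit of 10.

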